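# Make up the band saw and spindle sander kits

## Robot

A 6-joint arm with a two-finger parallel gripper is mounted at the origin on the work surface. World frame = base frame: x ahead of the robot, y to its left, z up, the work surface at z = 0. Lengths are in m, angles in rad, forces in N, time in s.
With the tool pointing down it reaches from about 0.425 to 0.95 m from the base axis. Payload 3.5 kg.
Tool frame: the origin (TCP) lies midway between the tips of the shut fingers; the grasp point (between the pads) lies 19 mm behind it; z points along the fingers, y is the line along which they close (so a half turn about z gives the same grasp; the last joint's range is limited). The gripper opens to 85 mm and grips with 20 to 120 N. Pads are 22 mm wide; open, the fingers measure 114 mm over their backs; the gripper's body (76 mm by 85 mm) begins 54 mm behind the grasp point. The pads swing forward as they close: fully open they stand 13 mm farther back than shut.
Start: joints at [-1.258, 0.286, 1.577, -0, 1.279, -0.15], TCP at [0.301, -0.604, 0.231] pointing down, gripper open.
Joint ranges: [-2.77, 2.77], [-0.9, 2.22], [0.21, 2.48], [-1.53, 4.67], [0.24, 2.81], [-2.84, 2.84]. Speed limits (rad/s): [2.79, 2.79, 3.14, 3.14, 3.14, 3.14].

## Interface

Orientations are given as a unit quaternion [x, y, z, w].
In Python, from plant import * gives the robot as it stands.
- The arm moves only by the tool move_arm, never from a script. Its argument "moves" is a list of rows, each a list of 3 entries, a list of its own where there are three numbers: the opening, from 0 (shut) to 1 (fully open), then the shift along the tool's x, y, z in m, then the turn, a rotation vector about the tool's x, y, z in rad. A call has exactly 10 rows; each row shifts and turns the commanded pose from where the row before left it, along the tool's axes as they then stand; what a row does not reach is not made up. A row lasts 1/12 s, in which the tool goes at most 41.7 mm and 7.16 degrees, less where a joint would pass 70% of its speed; a pose out of reach is approached as far as the arm can. A call is refused whole if a number of a shift passes 0.0417 or a number of a turn 0.125, either way. A call with a gripper value outside its range is refused whole. The fingers move at their own pace and stop on an object; "grip_force" is the grip in N (left out, the last holds). Time passes only in rows, so rows that do not move let the fingers close, or fill a call up. It gives the time, the measured TCP pose, the force, the opening and the grip force at its end, in the units of the state.
- get_state(): the state, without advancing time (a new reading comes with each control period).
- read_camera(name): name is "scene" or "top" or "wrist"; returns the picture (480x640x3 uint8, red, green, blue); there is no depth.
- camera_params(name): a dict with "fx", "fy", "cx", "cy" (pixels), "rvec" (rotation vector, rad) and "tvec" (3), from world to camera coordinates, as OpenCV has them; the wrist camera has in their place "tool_from_camera" (4x4, takes a point from camera to tool coordinates, whose origin is the TCP and whose axes are the flange's). Camera axes: x right, y down, z forward; pixel columns grow to the right and rows downward; lengths in m; the calibration is good to about 2 mm. A picture is of the moment at which its call begins: read the wrist's pose just before it. camera_params takes no time and is no camera call.
- sign_off(): hands the job in; it is judged then, once.
The state is a dict: "time": time; "qpos": joint angles; "dq": joint speeds; "joint_efforts": joint torques, N m; "eef_pos": TCP position; "tcp_rot": TCP orientation; "contact_force": force on the tool from outside, world axes, zero at the start; "wrist_torque": the same for the moment, N m; "opening": opening from 0.0 (shut) to 1.0 (fully open); "finger_force": force on a finger pad.
Only numpy, scipy, OpenCV 4.12 (cv2) and the standard library are available. Lean on these libraries where they do the work, as an engineer would, in place of code of your own. Each camera call takes 0.05 s, during which the arm holds its last target. There are 200 camera calls.

## Task

Make up two kits from the stock: the black star knob, the steel guide roller and the pale wooden guide block go into the blue tray, the red-brown sanding sleeve and the red star knob into the yellow tray. Stand each upright on the floor of a pocket of its own (any pocket of that tray, any order). Leave the worn grey sleeve and the green wax tin standing where they are.

Things in the scene. Friction and masses are not known exactly. Their poses are not given: they have to be found in the camera images.
- black_knob_mid (a point): Loose. Black star knob standing on its round steel foot, 48 mm tall: the lobed plastic head is 42 mm in diameter and takes up the top 24 mm, below it a narrower neck 24 mm in diameter, and the steel foot 32 mm in diameter. Point: on its axis, half-way up (24 mm above its underside); z up.
- red_knob_mid (a point): Loose. Bright red star knob standing on its round steel foot, 48 mm tall: the lobed plastic head is 42 mm in diameter and takes up the top 24 mm, below it a narrower neck 24 mm in diameter, and the steel foot 32 mm in diameter. Point: on its axis, half-way up (24 mm above its underside); z up.
- roller_mid (a point): Loose. Blade guide roller standing on end, 62 mm tall: a steel wheel 44 mm in diameter and 22 mm high at the bottom, a dark collar 26 mm in diameter up to 24 mm, and from there up a brass stem 16 mm in diameter to grip it by. Point: on its axis, half-way up (31 mm above its underside); z up.
- block_mid (a point): Loose. Pale hardwood guide block, 34 mm (its x) by 46 mm (its y) and 48 mm tall, with a dark slot and a brass bolt head on top. Point: its centre, 24 mm above its underside; z up.
- sleeve_mid (a point): Loose. New sanding sleeve standing on end: red-brown tube 44 mm outside, 34 mm inside diameter, 56 mm tall. Point: on its axis, half-way up (28 mm above its underside); z up.
- worn_sleeve_mid (a point): Loose. Worn-out sanding sleeve, same tube but grey: 44 mm outside, 34 mm inside diameter, 56 mm tall. It stays where it is. Point: on its axis, half-way up (28 mm above its underside); z up.
- tin_mid (a point): Loose. Green round wax tin with a green lid, 58 mm in diameter, 40 mm tall. It stays where it is. Point: on its axis, half-way up (20 mm above its underside); z up.
- blue_tray: Blue kit tray with a row of three square pockets, 220 by 76 mm. The tray is fixed to the bench. Walls and dividers 4 mm thick, 12 mm high over the bench; the floor inside is 4 mm above the bench; every pocket is 68 by 68 mm inside. Origin: centre of its underside, at bench height; y runs along its row of pockets, x across it, z up. Pocket centres lie at x = 0, y = -72, 0 and +72 mm.
- yellow_tray: Yellow kit tray with a row of two square pockets, 148 by 76 mm. The tray is fixed to the bench. Walls and dividers 4 mm thick, 12 mm high over the bench; the floor inside is 4 mm above the bench; every pocket is 68 by 68 mm inside. Origin: centre of its underside, at bench height; y runs along its row of pockets, x across it, z up. Pocket centres lie at x = 0, y = -36 and +36 mm.
Not all that is in view belongs to the job. What is shaped like the part that bears block_mid but purple is not meant. Leave any purple look-alike of the part that bears red_knob_mid alone.

How it is judged:
At the end, for the whole second after the job is handed in: Each kit thing stands still and upright (0.12 rad) on the floor of a pocket of its own in its own tray, within 18 mm of the pocket centre along both tray axes and 5 mm of resting height; the worn sleeve and the tin stand upright within 30 mm of where they began (x of black_knob_mid in the frame of blue_tray between -0.018 and 0.018 m and (y of black_knob_mid in the frame of blue_tray between -0.09 and -0.054 m or y of black_knob_mid in the frame of blue_tray between -0.018 and 0.018 m or y of black_knob_mid in the frame of blue_tray between 0.054 and 0.09 m) and z of black_knob_mid in the frame of blue_tray between 0.023 and 0.033 m and angle between each of black_knob_mid, roller_mid, block_mid, sleeve_mid, red_knob_mid, worn_sleeve_mid, tin_mid's own z axis and vertical below 0.12 rad and linear speed of each of black_knob, roller, block, sleeve, red_knob below 0.02 m/s and x of roller_mid in the frame of blue_tray between -0.018 and 0.018 m and (y of roller_mid in the frame of blue_tray between -0.09 and -0.054 m or y of roller_mid in the frame of blue_tray between -0.018 and 0.018 m or y of roller_mid in the frame of blue_tray between 0.054 and 0.09 m) and z of roller_mid in the frame of blue_tray between 0.03 and 0.04 m and x of block_mid in the frame of blue_tray between -0.018 and 0.018 m and (y of block_mid in the frame of blue_tray between -0.09 and -0.054 m or y of block_mid in the frame of blue_tray between -0.018 and 0.018 m or y of block_mid in the frame of blue_tray between 0.054 and 0.09 m) and z of block_mid in the frame of blue_tray between 0.023 and 0.033 m and x of sleeve_mid in the frame of yellow_tray between -0.018 and 0.018 m and (y of sleeve_mid in the frame of yellow_tray between -0.054 and -0.018 m or y of sleeve_mid in the frame of yellow_tray between 0.018 and 0.054 m) and z of sleeve_mid in the frame of yellow_tray between 0.027 and 0.037 m and x of red_knob_mid in the frame of yellow_tray between -0.018 and 0.018 m and (y of red_knob_mid in the frame of yellow_tray between -0.054 and -0.018 m or y of red_knob_mid in the frame of yellow_tray between 0.018 and 0.054 m) and z of red_knob_mid in the frame of yellow_tray between 0.023 and 0.033 m and distance of each of worn_sleeve_mid, tin_mid from where it was at the start of the episode below 0.03 m); the robot touches nothing.
It fails at once if the worn grey sleeve is pushed or carried away (more than 30 mm) or knocked over (distance of worn_sleeve_mid from where it was at the start of the episode above 0.03 m or angle between worn_sleeve_mid's own z axis and vertical above 0.5 rad).
It fails at once if the wax tin is pushed or carried away (more than 30 mm) or knocked over (distance of tin_mid from where it was at the start of the episode above 0.03 m or angle between tin_mid's own z axis and vertical above 0.5 rad).
It also fails if it takes over 128 s, if anything falls off the work surface, if the arm or the gripper's body presses on something with over 40 N, if the wrist force passes 120 N, or if a joint passes its speed limit or range.

## Working session

There is one attempt and no reset: what is moved stays moved. The work goes in short steps, Python scripts to look and compute and a tool call to move; the robot and the scene stay as the last step left them, time stands still between calls to the robot, and variables do not carry over. Pictures are saved under pics/ and viewed, at most 14 in all, crops included, and the job is handed in when it is done.

Besides the shell and the picture viewer there is one more tool, called after "Request:" by a JSON object that holds its "api" and its "payload". move_arm: Moves the arm, as the interface text tells. Its arguments: {"type":"object","properties":{"moves":{"type":"array"},"grip_force":{"type":"number"}},"required":["moves"]}

```bash
mkdir -p pics; ls
python3 - <<'E'
from plant import *
import cv2
s=get_state();print(s)
for n in("top","scene"):
    cv2.imwrite(f"pics/{n}0.png",read_camera(n)[:,:,::-1]);print(camera_params(n))
print(camera_params("wrist"))
E
```

```text
pics
{'time': 0.0, 'qpos': array([-1.25799065e+00,  2.87186589e-01,  1.57820686e+00,  1.38969947e-05,
        1.27857891e+00, -1.50000032e-01]), 'dq': array([-0.00139048, -0.00015383,  0.00197688, -0.00105573, -0.00033082,
       -0.00107979]), 'joint_efforts': array([ 2.93834628e-04, -4.05973470e+01, -2.92629075e+01, -1.34811889e-04,
        5.75777725e-03,  5.42423237e-06]), 'eef_pos': array([ 0.3011835 , -0.60333835,  0.22991706]), 'tcp_rot': array([ 9.73345390e-01,  2.29341091e-01, -9.01209705e-05, -1.18645422e-03]), 'contact_force': array([ 0.38845568,  0.17156854, -0.09715572]), 'wrist_torque': array([-0.00788174, -0.01236259,  0.02043453]), 'finger_force': 0.0, 'opening': 0.9996672587049211}
{'fx': 446.5984936242253, 'fy': 446.5984936242253, 'cx': 330.4937836122372, 'cy': 240.68527144303482, 'rvec': array([ 2.13367809, -2.1417338 ,  0.18839258]), 'tvec': array([0.03891593, 0.52483384, 0.79882303])}
{'fx': 479.20680303821587, 'fy': 479.20680303821587, 'cx': 328.65358053402633, 'cy': 237.31506115488824, 'rvec': array([ 2.10436509,  1.73216431, -0.45444952]), 'tvec': array([-0.14886923, -0.4197838 ,  1.22018624])}
{'fx': 426.97578491297463, 'fy': 426.97578491297463, 'cx': 322.0255157854918, 'cy': 235.9826752133148, 'tool_from_camera': array([[-6.26646669e-04, -9.47106891e-01, -3.20917661e-01,
         8.29628101e-02],
       [ 9.99999801e-01, -6.14776218e-04, -1.38315081e-04,
         1.36263143e-03],
       [-6.62933795e-05, -3.20917684e-01,  9.47107088e-01,
        -1.42812654e-01],
       [ 0.00000000e+00,  0.00000000e+00,  0.00000000e+00,
         1.00000000e+00]])}
```

View pics/top0.png

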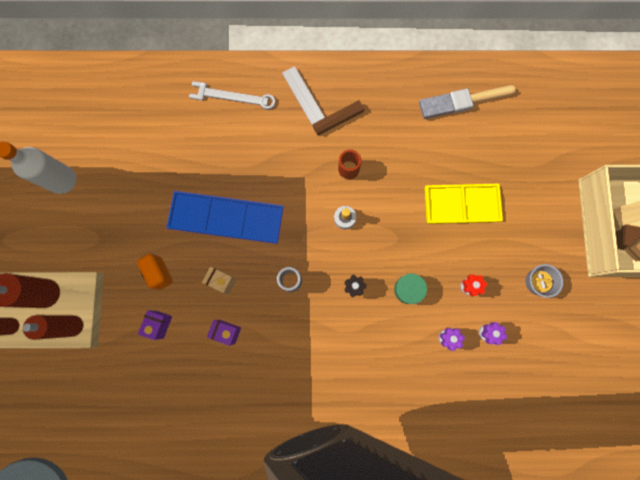

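View pics/scene0.png

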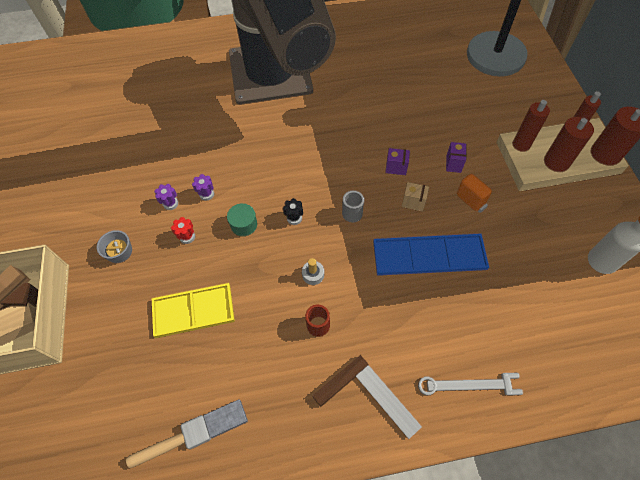

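The top view shows these candidates:

| Part | Top-view pixel | Could be confused with |
|---|---|---|
| Block | pale (217,279) | purple (155,325), (224,332); orange thing (152,271) |
| Red knob | (475,286) | purple (452,339), (493,334) |
| Black knob | (355,286) | nothing |
| Sleeve | red-brown (349,163) | worn grey (289,279) |
| Roller | (345,217) | nothing |

The tin is at (410,289), the blue tray at (226,217) and the yellow tray at (464,203). In the scene view the same parts are the block (415,196), red knob (183,230), black knob (293,210), roller (312,270) and sleeve (317,320).

```bash
cat > h.py <<'E'
import numpy as np, cv2
from scipy.spatial.transform import Rotation as R
from plant import *
def cam(n,s=None):
    p=camera_params(n)
    K=np.array([[p['fx'],0,p['cx']],[0,p['fy'],p['cy']],[0,0,1]])
    if n=='wrist':
        T=np.eye(4);T[:3,:3]=R.from_quat(s['tcp_rot']).as_matrix();T[:3,3]=s['eef_pos']
        T=T@p['tool_from_camera'];return K,T[:3,:3],T[:3,3]
    A=R.from_rotvec(p['rvec']).as_matrix();return K,A.T,-A.T@p['tvec']
def hit(c,uv,z):
    K,A,o=c;d=(A@np.linalg.inv(K)@np.c_[np.atleast_2d(uv),np.ones(len(np.atleast_2d(uv)))].T).T
    return o+d*((z-o[2])/d[:,2])[:,None]
def blob(m,near=None,r=40):
    m=m.astype(np.uint8)
    if near: k=np.zeros_like(m);cv2.circle(k,near,r,1,-1);m=m*k
    cs=cv2.findContours(m,cv2.RETR_EXTERNAL,cv2.CHAIN_APPROX_NONE)[0]
    return max(cs,key=cv2.contourArea)
E
python3 - <<'E'
from h import *
im=cv2.imread('pics/top0.png');hsv=cv2.cvtColor(im,cv2.COLOR_BGR2HSV);H,S,V=cv2.split(hsv)
c=cam('top');print('cam',c[2].round(3))
def rect(m,near,z,r=75):
    b=blob(m,near,r);h=hit(c,b[:,0,:],z)[:,:2].astype(np.float32);q=cv2.minAreaRect(h*1000);print(near,'rect mm',np.round(q[0],1),np.round(q[1],1),round(q[2],1))
rect((H>105)&(H<128)&(S>150),(226,217),.012)
rect((H>22)&(H<34)&(S>170)&(V>120),(464,203),.012)
print('pix',[hsv[y,x].tolist() for x,y in[(216,283),(219,275),(355,280),(475,282),(349,157),(289,270),(345,226),(410,289),(240,310),(400,240)]])
def circ(name,m,near,zs,r=25):
    b=blob(m,near,r);(u,v),rad=cv2.minEnclosingCircle(b);M=cv2.moments(b);ce=(M['m10']/M['m00'],M['m01']/M['m00'])
    for z in zs:
        h=hit(c,b[:,0,:],z)[:,:2].astype(np.float32);(x,y),rr=cv2.minEnclosingCircle(h*1000);print(name,np.round(ce,1),'z',z,'centre',round(x,1),round(y,1),'diam',round(2*rr,1),'centroid',(hit(c,ce,z)[0,:2]*1000).round(1))
circ('black',V<60,(355,286),[.036],22)
circ('red',((H<6)|(H>174))&(S>170),(475,286),[.036])
circ('tin',(H>60)&(H<90)&(S>80),(410,289),[.04],28)
circ('sleeve',((H<8)|(H>172))&(S>120)&(V<190),(349,163),[.056,.028])
circ('worn',S<70,(289,279),[.056],22)
circ('roller',S<70,(345,217),[.022],20)
cv2.imwrite('pics/crop0.png',cv2.hconcat([cv2.resize(im[y-30:y+30,x-30:x+30],(260,260),interpolation=2) for x,y in[(217,279),(355,286),(475,286)]]))
cv2.imwrite('pics/crop1.png',cv2.resize(im[140:300,270:370],(500,800)[:2] and (375,600),interpolation=2))
a=cv2.imread('pics/crop0.png');b=cv2.hconcat([cv2.resize(im[y-30:y+30,x-30:x+30],(260,260),interpolation=2) for x,y in[(345,217),(349,163),(289,279)]])
cv2.imwrite('pics/crop2.png',cv2.vconcat([a,b]))
E
```

```text
cam [0.384 0.044 0.875]
(226, 217) rect mm [579.1 245.3] [218.4  74.7] 82.0
(464, 203) rect mm [ 605.7 -227.8] [ 79.4 152.3] 1.3
pix [[18, 135, 164], [17, 124, 167], [7, 78, 59], [4, 44, 226], [8, 185, 84], [5, 17, 89], [18, 12, 209], [71, 112, 148], [15, 170, 126], [15, 170, 179]]
black [357.1 282.9] z 0.036 centre 442.1 -8.4 diam 34.9 centroid [445.8 -12.8]
red [474.4 284.7] z 0.036 centre 441.4 -233.1 diam 44.6 centroid [ 441.5 -233. ]
tin [410.5 288.5] z 0.04 centre 434.1 -111.8 diam 58.4 centroid [ 434.7 -112. ]
sleeve [357.2 159.9] z 0.056 centre 678.9 -13.7 diam 26.1 centroid [680.1 -14.9]
sleeve [357.2 159.9] z 0.028 centre 688.9 -15.7 diam 27.0 centroid [690.2 -16.9]
worn [288.8 278.9] z 0.056 centre 452.1 113.4 diam 47.2 centroid [452.2 113.6]
roller [344.7 217. ] z 0.022 centre 575.6 8.3 diam 45.5 centroid [575.6   8.7]
```

View pics/crop2.png

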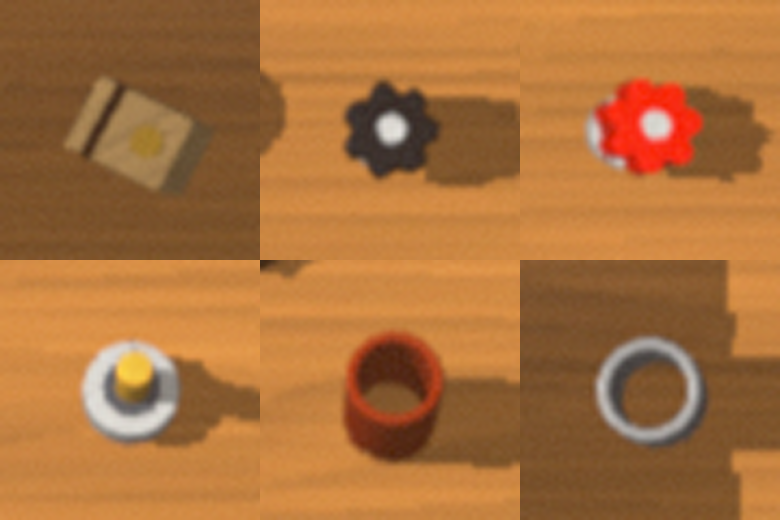

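The crop confirms my choices: pale block, black knob, red knob with a steel foot, roller with a brass stem, red-brown sleeve, and the grey sleeve that stays put. From its corners I'll compute the block, black knob and sleeve tops, cross-checking against the scene view.

Run:
```python
from h import *
c=cam('top');e=cam('scene')
P=lambda cx,cy,u,v:(cx-30+u/4.333,cy-30+v/4.333)
print('black',hit(c,P(355,286,131,129),.047)*1000, 'scene',hit(e,(292.5,207),.042)*1000)
print('red',hit(c,P(475,286,136,125),.047)*1000,'scene',hit(e,(183,226),.042)*1000)
print('stem',hit(c,P(345,217,134,102),.062)*1000)
print('sleeve',hit(c,P(349,163,133,116),.056)*1000,'scene',hit(e,(317.5,313),.056)*1000)
print('blockc',hit(c,[P(217,279,*q) for q in[(102,76),(198,122),(164,195),(64,147)]],.048)*1000)
print('worn scene',hit(e,(353,199),.056)*1000)
t=np.radians(-8);print('blue',[np.array([580,245.3])+k*np.array([-np.sin(t),np.cos(t)]) for k in(-72,0,72)])
t=np.radians(1.3);print('yel',[np.array([607,-229.])+k*np.array([-np.sin(t),np.cos(t)]) for k in(-36,36)])
```

```text
black [[439.75373287  -8.41164599  47.        ]] scene [[438.18390819  -7.54873163  42.        ]]
red [[ 440.58328127 -233.14616598   47.        ]] scene [[ 439.61086607 -228.97098393   42.        ]]
stem [[578.93492864   8.01719828  62.        ]]
sleeve [[ 6.80305183e+02 -5.04730684e-01  5.60000000e+01]] scene [[675.81732925   1.45087272  56.        ]]
blockc [[476.31899444 259.77946861  48.        ]
 [456.45566485 218.1070282   48.        ]
 [425.54208439 231.50649666  48.        ]
 [446.02445243 274.69485673  48.        ]]
worn scene [[452.24025845 114.84541785  56.        ]]
blue [array([569.97953673, 174.00069905]), array([580. , 245.3]), array([590.02046327, 316.59930095])]
yel [array([ 607.81674401, -264.99073394]), array([ 606.18325599, -193.00926606])]
```

Request:
{"api": "move_arm", "payload": {"moves": [[1, [0, 0, 0], [0, 0, -0.12]], [1, [0, 0, 0], [0, 0, -0.12]], [1, [0, 0, 0], [0, 0, -0.12]], [1, [0, 0, 0], [0, 0, -0.12]], [1, [0, 0, 0], [0, 0, -0.12]], [1, [0, 0, 0], [0, 0, -0.12]], [1, [0, 0, 0], [0, 0, -0.12]], [1, [0, 0, 0], [0, 0, -0.12]], [1, [0, 0, 0], [0, 0, -0.12]], [1, [0.0, 0.0, 0], [0, 0, -0.028]]], "grip_force": 40}}

```text
time: 0.93
eef_pos: [0.3012, -0.6036, 0.2305]
tcp_rot: [0.705, 0.709, 0.0, -0.001]
contact_force: [1.0, -0.4, -0.4]
opening: 0.996
finger_force: 0.0
```

Request:
{"api": "move_arm", "payload": {"moves": [[0.8, [0.0372, 0.0139, 0], [0, 0, 0]], [0.8, [0.0372, 0.0139, 0], [0, 0, 0]], [0.8, [0.0372, 0.0139, 0], [0, 0, 0]], [0.8, [0.0372, 0.0139, 0], [0, 0, 0]], [0.8, [0.0372, 0.0139, 0], [0, 0, 0]], [0.8, [0.0372, 0.0139, 0], [0, 0, 0]], [0.8, [0.0372, 0.0139, 0], [0, 0, 0]], [0.8, [0.0372, 0.0139, 0], [0, 0, 0]], [0.8, [0.0372, 0.0139, 0], [0, 0, 0]], [0.8, [0.0372, 0.0139, 0], [0, 0, 0]]]}}

```text
time: 1.77
eef_pos: [0.4404, -0.2299, 0.2309]
tcp_rot: [0.707, 0.707, 0.0, -0.0]
contact_force: [0.7, 0.2, 0.2]
opening: 0.798
finger_force: 0.0
```

Run:
```python
from h import *
s=get_state();im=read_camera('wrist');cv2.imwrite('pics/w1.png',im[:,:,::-1]);print(s['eef_pos'],s['qpos'])
H,S,V=cv2.split(cv2.cvtColor(im,cv2.COLOR_RGB2HSV))
b=blob(((H<6)|(H>174))&(S>170));h=hit(cam('wrist',s),b[:,0,:],.036)[:,:2].astype(np.float32)
print(cv2.minEnclosingCircle(h*1000))
```

```text
[ 0.44037508 -0.22989424  0.2309211 ] [-6.85714150e-01 -1.13577497e-01  2.00545622e+00  1.11325777e-04
  1.25020849e+00 -6.85333935e-01]
((444.494873046875, -231.23558044433594), 23.034574508666992)
```

View pics/w1.png

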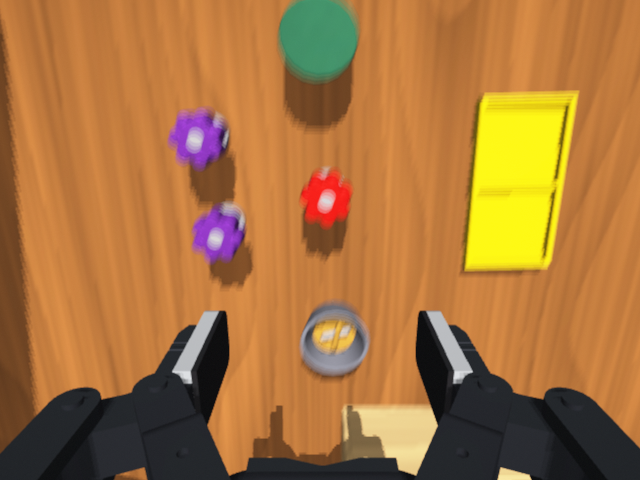

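The wrist view shows the red knob at (326,197), between and clear of the purple knobs at (199,137) and (218,232). It measures 442,-231 mm, which agrees with the top view to about 2 mm. Going down to it.

Request:
{"api": "move_arm", "payload": {"moves": [[0.8, [-0.001, 0.0015, 0.036], [0, 0, 0]], [0.8, [0, 0, 0.036], [0, 0, 0]], [0.8, [0, 0, 0.036], [0, 0, 0]], [0.8, [0, 0, 0.036], [0, 0, 0]], [0.8, [0, 0, 0.036], [0, 0, 0]], [0.8, [0, 0, 0.035], [0, 0, 0]], [0.8, [0, 0, 0], [0, 0, 0]], [0.3, [0, 0, 0], [0, 0, 0]], [0.3, [0, 0, 0], [0, 0, 0]], [0.3, [0, 0, 0], [0, 0, 0]]], "grip_force": 40}}

```text
time: 2.65
eef_pos: [0.4437, -0.2345, 0.0192]
tcp_rot: [0.707, 0.707, 0.0, 0.003]
contact_force: [0.8, 0.8, 0.2]
opening: 0.481
finger_force: 40.4
```

Request:
{"api": "move_arm", "payload": {"moves": [[0.3, [0, 0, 0], [0, 0, 0]], [0.3, [0, 0, -0.03], [0, 0, 0]], [0.3, [0, 0, -0.04], [0, 0, 0]], [0.3, [-0.006, 0.028, 0], [0, 0, 0]], [0.3, [-0.006, 0.028, 0], [0, 0, 0]], [0.3, [-0.006, 0.028, 0], [0, 0, 0]], [0.3, [-0.006, 0.028, 0], [0, 0, 0]], [0.3, [-0.006, 0.028, 0], [0, 0, 0]], [0.3, [-0.002, 0.024, 0], [0, 0, 0]], [0.3, [0, 0, 0], [0, 0, 0]]]}}

```text
time: 3.48
eef_pos: [0.6104, -0.2661, 0.0892]
tcp_rot: [0.707, 0.707, 0.001, 0.004]
contact_force: [-0.3, 0.1, -0.9]
opening: 0.477
finger_force: 41.0
```

Request:
{"api": "move_arm", "payload": {"moves": [[0.3, [0, -0.001, 0.03], [0, 0, 0]], [0.3, [0, 0, 0.02], [0, 0, 0]], [0.3, [0, 0, 0.01], [0, 0, 0]], [0.3, [0, 0, 0.005], [0, 0, 0]], [0.3, [0, 0, 0], [0, 0, 0]], [0.8, [0, 0, 0], [0, 0, 0]], [0.8, [0, 0, 0], [0, 0, 0]], [0.8, [0, 0, 0], [0, 0, 0]], [0.8, [0, 0, -0.03], [0, 0, 0]], [0.8, [0, 0, -0.04], [0, 0, 0]]]}}

```text
time: 4.32
eef_pos: [0.6017, -0.2632, 0.0872]
tcp_rot: [0.707, 0.707, -0.001, -0.005]
contact_force: [1.0, 0.1, 0.2]
opening: 0.8
finger_force: 0.0
```

Request:
{"api": "move_arm", "payload": {"moves": [[0.85, [0.038, 0.0106, 0], [0, 0, 0]], [0.85, [0.038, 0.0106, 0], [0, 0, 0]], [0.85, [0.038, 0.0106, 0], [0, 0, 0]], [0.85, [0.038, 0.0106, 0], [0, 0, 0]], [0.85, [0.038, 0.0106, 0], [0, 0, 0]], [0.85, [0.038, 0.0106, 0], [0, 0, 0]], [0.85, [0.037, 0.0104, 0], [0, 0, 0]], [0.85, [0, 0, 0], [0, 0, 0]], [0.85, [0, 0, 0], [0, 0, 0]], [0.85, [0, 0, 0], [0, 0, 0]]]}}

```text
time: 5.15
eef_pos: [0.6788, -0.0001, 0.0915]
tcp_rot: [0.707, 0.707, -0.0, 0.0]
contact_force: [-0.6, -0.8, 0.3]
opening: 0.851
finger_force: 0.0
```

Run:
```python
from h import *
s=get_state();im=read_camera('wrist');t=read_camera('top');print(s['eef_pos'])
cv2.imwrite('pics/w2.png',cv2.hconcat([cv2.resize(im[:,:,::-1],(400,300)),cv2.resize(t[130:280,340:540,::-1],(400,300))]))
```

```text
[ 6.78836189e-01 -9.67132631e-05  9.14869476e-02]
```

View pics/w2.png

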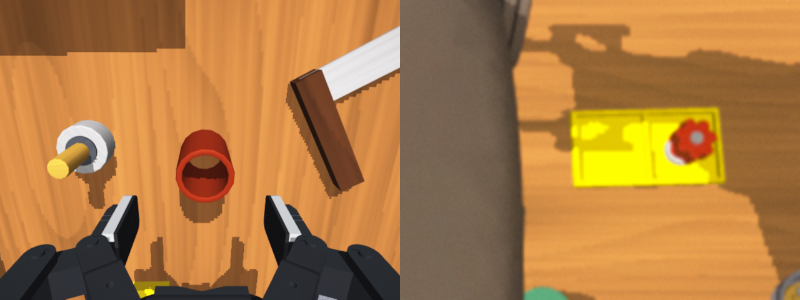

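The right half shows the red knob standing in the right-hand yellow pocket. On the left, the sleeve rim at (206,173) is centred between the pads.

Request:
{"api": "move_arm", "payload": {"moves": [[0.85, [0.002, 0.002, 0.036], [0, 0, 0]], [0.85, [0, 0, 0.03], [0, 0, 0]], [0.85, [0, 0, 0.006], [0, 0, 0]], [0.85, [0, 0, 0], [0, 0, 0]], [0.3, [0, 0, 0], [0, 0, 0]], [0.3, [0, 0, 0], [0, 0, 0]], [0.3, [0, 0, 0], [0, 0, 0]], [0.3, [0, 0, 0], [0, 0, 0]], [0.3, [0, 0, -0.03], [0, 0, 0]], [0.3, [0, 0, -0.04], [0, 0, 0]]], "grip_force": 35}}

```text
time: 6.08
eef_pos: [0.6775, 0.0025, 0.0857]
tcp_rot: [0.707, 0.707, -0.003, -0.004]
contact_force: [-0.2, -0.5, -0.9]
opening: 0.5
finger_force: 35.9
```

Request:
{"api": "move_arm", "payload": {"moves": [[0.3, [-0.0325, -0.0125, 0], [0, 0, 0]], [0.3, [-0.0325, -0.0125, 0], [0, 0, 0]], [0.3, [-0.0325, -0.0125, 0], [0, 0, 0]], [0.3, [-0.0325, -0.0125, 0], [0, 0, 0]], [0.3, [-0.0325, -0.0125, 0], [0, 0, 0]], [0.3, [-0.0325, -0.0125, 0], [0, 0, 0]], [0.3, [0, 0, 0], [0, 0, 0]], [0.3, [0, 0, 0.02], [0, 0, 0]], [0.3, [0, 0, 0.02], [0, 0, 0]], [0.3, [0, 0, 0.015], [0, 0, 0]]]}}

```text
time: 6.92
eef_pos: [0.6057, -0.1929, 0.0338]
tcp_rot: [0.707, 0.707, 0.0, 0.0]
contact_force: [-0.2, -0.4, -1.4]
opening: 0.5
finger_force: 35.9
```

Request:
{"api": "move_arm", "payload": {"moves": [[0.3, [0, 0, 0.006], [0, 0, 0]], [0.3, [0, 0, 0.004], [0, 0, 0]], [0.3, [0, 0, 0], [0, 0, 0]], [0.85, [0, 0, 0], [0, 0, 0]], [0.85, [0, 0, 0], [0, 0, 0]], [0.85, [0, 0, 0], [0, 0, 0]], [0.85, [0, 0, 0], [0, 0, 0]], [0.85, [0, 0, -0.03], [0, 0, 0]], [0.85, [0, 0, -0.04], [0, 0, 0]], [0.85, [0, 0, 0], [0, 0, 0]]]}}

```text
time: 7.75
eef_pos: [0.6106, -0.1951, 0.1027]
tcp_rot: [0.707, 0.707, 0.002, 0.007]
contact_force: [1.7, -1.3, 1.9]
opening: 0.854
finger_force: 0.0
```

Request:
{"api": "move_arm", "payload": {"moves": [[0.5, [0.0402, -0.0058, 0], [0, 0, 0]], [0.5, [0.0402, -0.0058, 0], [0, 0, 0]], [0.5, [0.0402, -0.0058, 0], [0, 0, 0]], [0.5, [0.0402, -0.0058, 0], [0, 0, 0]], [0.5, [0.0402, -0.0058, 0], [0, 0, 0]], [0.5, [0, 0, 0], [0, 0, 0]], [0.5, [0, 0, 0], [0, 0, 0]], [0.5, [0, 0, 0], [0, 0, 0]], [0.5, [0, 0, 0], [0, 0, 0]], [0.5, [0, 0, 0], [0, 0, 0]]]}}

```text
time: 8.58
eef_pos: [0.5774, 0.0066, 0.0944]
tcp_rot: [0.708, 0.706, 0.0, 0.0]
contact_force: [0.1, -0.2, -0.0]
opening: 0.502
finger_force: 0.0
```

Run:
```python
from h import *
s=get_state();im=read_camera('wrist');t=read_camera('top');print(s['eef_pos'],s['opening'])
cv2.imwrite('pics/w3.png',cv2.hconcat([cv2.resize(im[:,:,::-1],(400,300)),cv2.resize(t[130:280,340:540,::-1],(400,300))]))
H,S,V=cv2.split(cv2.cvtColor(im,cv2.COLOR_RGB2HSV))
b=blob((H>18)&(H<28)&(S>130)&(V>120));print(cv2.boundingRect(b),cv2.contourArea(b))
```

```text
[0.57735128 0.00659214 0.09442949] 0.5019879165691653
(307, 240, 34, 57) 1489.5
```

View pics/w3.png

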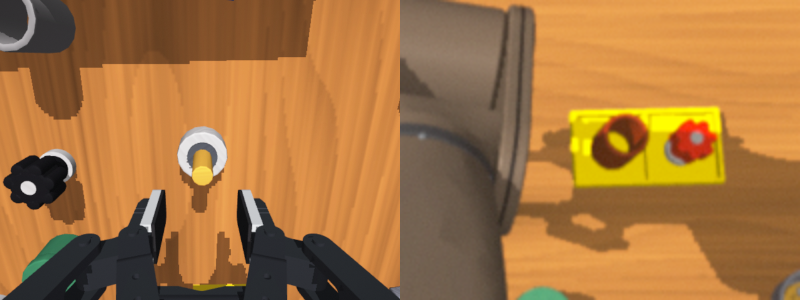

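Both yellow kit parts stand in their pockets. The roller stem at (203,176) is centred between the pads.

Request:
{"api": "move_arm", "payload": {"moves": [[0.5, [0.002, 0, 0.035], [0, 0, 0]], [0.5, [0, 0, 0.022], [0, 0, 0]], [0.5, [0, 0, 0.009], [0, 0, 0]], [0.5, [0, 0, 0], [0, 0, 0]], [0.05, [0, 0, 0], [0, 0, 0]], [0.05, [0, 0, 0], [0, 0, 0]], [0.05, [0, 0, 0], [0, 0, 0]], [0.05, [0, 0, 0], [0, 0, 0]], [0.05, [0, 0, -0.03], [0, 0, 0]], [0.05, [0, 0, -0.04], [0, 0, 0]]], "grip_force": 50}}

```text
time: 9.52
eef_pos: [0.5732, 0.0106, 0.0949]
tcp_rot: [0.707, 0.707, -0.003, -0.004]
contact_force: [0.6, 0.2, -1.9]
opening: 0.176
finger_force: 49.0
```

Request:
{"api": "move_arm", "payload": {"moves": [[0.05, [0.0383, 0.0016, 0], [0, 0, 0]], [0.05, [0.0383, 0.0016, 0], [0, 0, 0]], [0.05, [0.0383, 0.0016, 0], [0, 0, 0]], [0.05, [0.0383, 0.0016, 0], [0, 0, 0]], [0.05, [0.0383, 0.0016, 0], [0, 0, 0]], [0.05, [0.0383, 0.0016, 0], [0, 0, 0]], [0.05, [0.0383, 0.0016, 0], [0, 0, 0]], [0.05, [0.0383, 0.0016, 0], [0, 0, 0]], [0.05, [0, 0, 0], [0, 0, 0]], [0.05, [0, 0, 0.02], [0, 0, 0]]]}}

```text
time: 10.35
eef_pos: [0.5924, 0.3203, 0.0834]
tcp_rot: [0.706, 0.709, 0.005, 0.002]
contact_force: [1.7, 0.6, -1.5]
opening: 0.167
finger_force: 49.2
```

Request:
{"api": "move_arm", "payload": {"moves": [[0.05, [0, 0, 0.02], [0, 0, 0]], [0.05, [0, 0, 0.015], [0, 0, 0]], [0.05, [0, 0, 0.006], [0, 0, 0]], [0.05, [0, 0, 0.004], [0, 0, 0]], [0.05, [0, 0, 0], [0, 0, 0]], [0.5, [0, 0, 0], [0, 0, 0]], [0.5, [0, 0, 0], [0, 0, 0]], [0.5, [0, 0, 0], [0, 0, 0]], [0.5, [0, 0, -0.03], [0, 0, 0]], [0.5, [0, 0, -0.04], [0, 0, 0]]]}}

```text
time: 11.18
eef_pos: [0.5865, 0.315, 0.0989]
tcp_rot: [0.707, 0.707, -0.005, -0.002]
contact_force: [-1.7, -0.5, 0.5]
opening: 0.498
finger_force: 0.0
```

Request:
{"api": "move_arm", "payload": {"moves": [[0.75, [-0.0177, -0.0348, 0], [0, 0, 0]], [0.75, [-0.0177, -0.0348, 0], [0, 0, 0]], [0.75, [-0.0177, -0.0348, 0], [0, 0, 0]], [0.75, [-0.0177, -0.0348, 0], [0, 0, 0]], [0.75, [0, 0, 0], [0, 0, 0.111]], [0.75, [0, 0, 0], [0, 0, 0.111]], [0.75, [0, 0, 0], [0, 0, 0.111]], [0.75, [0, 0, 0], [0, 0, 0.111]], [0.75, [0, 0, 0], [0, 0, 0]], [0.75, [0, 0, 0], [0, 0, 0]]]}}

```text
time: 12.02
eef_pos: [0.4508, 0.2456, 0.1037]
tcp_rot: [0.845, 0.535, 0.0, 0.0]
contact_force: [0.1, -0.1, -0.5]
opening: 0.748
finger_force: 0.0
```

Run:
```python
from h import *
s=get_state();im=read_camera('wrist');t=read_camera('top');print(s['eef_pos'],s['opening'])
cv2.imwrite('pics/w4.png',cv2.hconcat([cv2.resize(im[:,:,::-1],(400,300)),cv2.resize(t[150:300,130:330,::-1],(400,300))]))
```

```text
[0.45077868 0.2456097  0.10370848] 0.7482563503592624
```

View pics/w4.png

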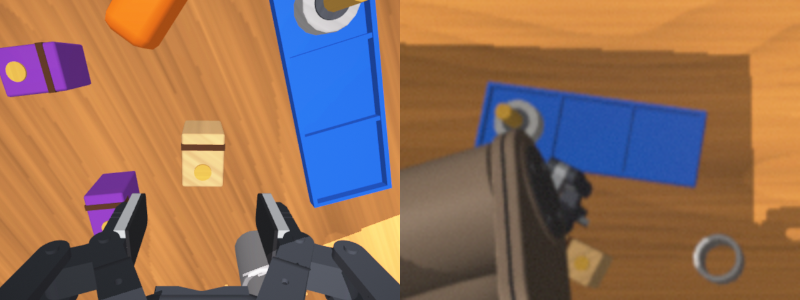

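The block at (203,160) lines up with the pads. The purple block at (110,200) lies outside the left finger, about 80 mm from the block centre. On the right, the roller stands in the blue tray's left pocket.

Request:
{"api": "move_arm", "payload": {"moves": [[0.75, [0.003, 0.002, 0.036], [0, 0, 0]], [0.75, [0, 0, 0.036], [0, 0, 0]], [0.75, [0, 0, 0.013], [0, 0, 0]], [0.75, [0, 0, 0], [0, 0, 0]], [0.2, [0, 0, 0], [0, 0, 0]], [0.2, [0, 0, 0], [0, 0, 0]], [0.2, [0, 0, 0], [0, 0, 0]], [0.2, [0, 0, 0], [0, 0, 0]], [0.2, [0, 0, -0.03], [0, 0, 0]], [0.2, [0, 0, -0.04], [0, 0, 0]]], "grip_force": 50}}

```text
time: 12.95
eef_pos: [0.4506, 0.2465, 0.0861]
tcp_rot: [0.845, 0.534, -0.004, -0.001]
contact_force: [0.8, 0.0, -0.4]
opening: 0.387
finger_force: 49.9
```

Request:
{"api": "move_arm", "payload": {"moves": [[0.2, [0, 0, 0], [0, 0, -0.111]], [0.2, [0, 0, 0], [0, 0, -0.111]], [0.2, [0, 0, 0], [0, 0, -0.111]], [0.2, [0, 0, 0], [0, 0, -0.111]], [0.2, [0, 0.032, 0], [0, 0, 0]], [0.2, [0, 0.032, 0], [0, 0, 0]], [0.2, [0, 0.032, 0], [0, 0, 0]], [0.2, [-0.002, 0.03, 0], [0, 0, 0]], [0.2, [0, 0, 0], [0, 0, 0]], [0.2, [0, 0, 0], [0, 0, 0]]]}}

```text
time: 13.78
eef_pos: [0.581, 0.2452, 0.089]
tcp_rot: [0.707, 0.707, 0.001, 0.0]
contact_force: [-0.3, 0.4, -1.1]
opening: 0.39
finger_force: 50.1
```

Request:
{"api": "move_arm", "payload": {"moves": [[0.2, [0, 0, 0.035], [0, 0, 0]], [0.2, [0, 0, 0.02], [0, 0, 0]], [0.2, [0, 0, 0.006], [0, 0, 0]], [0.2, [0, 0, 0.004], [0, 0, 0]], [0.2, [0, 0, 0], [0, 0, 0]], [0.75, [0, 0, 0], [0, 0, 0]], [0.75, [0, 0, 0], [0, 0, 0]], [0.75, [0, 0, 0], [0, 0, 0]], [0.75, [0, 0, -0.03], [0, 0, 0]], [0.75, [0, 0, -0.04], [0, 0, 0]]]}}

```text
time: 14.62
eef_pos: [0.5758, 0.2446, 0.0893]
tcp_rot: [0.707, 0.707, -0.004, -0.003]
contact_force: [0.5, 0.9, -0.3]
opening: 0.749
finger_force: 0.0
```

Request:
{"api": "move_arm", "payload": {"moves": [[0.8, [-0.0317, -0.0175, 0], [0, 0, 0]], [0.8, [-0.0317, -0.0175, 0], [0, 0, 0]], [0.8, [-0.0317, -0.0175, 0], [0, 0, 0]], [0.8, [-0.0317, -0.0175, 0], [0, 0, 0]], [0.8, [-0.0317, -0.0175, 0], [0, 0, 0]], [0.8, [-0.0317, -0.0175, 0], [0, 0, 0]], [0.8, [-0.0317, -0.0175, 0], [0, 0, 0]], [0.8, [-0.0317, -0.0175, 0], [0, 0, 0]], [0.8, [0, 0, 0], [0, 0, 0]], [0.8, [0, 0, 0], [0, 0, 0]]]}}

```text
time: 15.45
eef_pos: [0.4391, -0.0094, 0.0936]
tcp_rot: [0.708, 0.706, 0.0, 0.0]
contact_force: [-0.6, 0.1, -0.1]
opening: 0.8
finger_force: 0.0
```

Run:
```python
from h import *
s=get_state();im=read_camera('wrist');t=read_camera('top');print(s['eef_pos'],s['opening'])
cv2.imwrite('pics/w5.png',cv2.hconcat([cv2.resize(im[:,:,::-1],(400,300)),cv2.resize(t[150:300,130:330,::-1],(400,300))]))
```

```text
[ 0.4390826  -0.0093653   0.09362751] 0.8000941173591312
```

View pics/w5.png

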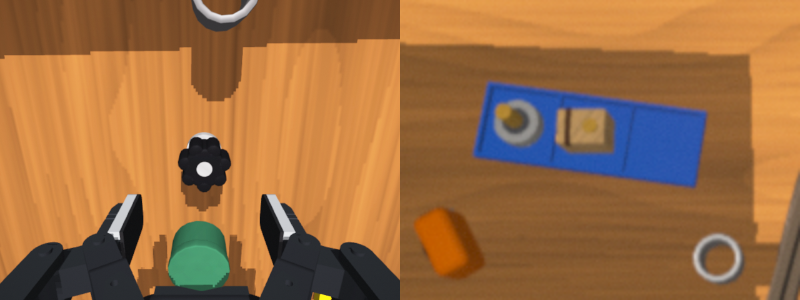

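The block and roller stand in the left and middle blue pockets. The black knob at (204,165) is centred between the pads.

Request:
{"api": "move_arm", "payload": {"moves": [[0.8, [0.002, 0.001, 0.036], [0, 0, 0]], [0.8, [0, 0, 0.03], [0, 0, 0]], [0.8, [0, 0, 0.009], [0, 0, 0]], [0.8, [0, 0, 0], [0, 0, 0]], [0.3, [0, 0, 0], [0, 0, 0]], [0.3, [0, 0, 0], [0, 0, 0]], [0.3, [0, 0, 0], [0, 0, 0]], [0.3, [0, 0, 0], [0, 0, 0]], [0.3, [0, 0, -0.03], [0, 0, 0]], [0.3, [0, 0, -0.04], [0, 0, 0]]], "grip_force": 40}}

```text
time: 16.38
eef_pos: [0.4375, -0.0054, 0.0863]
tcp_rot: [0.707, 0.707, -0.002, -0.004]
contact_force: [1.1, -1.1, -0.6]
opening: 0.481
finger_force: 40.8
```

Request:
{"api": "move_arm", "payload": {"moves": [[0.3, [0, 0.0325, 0], [0, 0, 0]], [0.3, [0, 0.0325, 0], [0, 0, 0]], [0.3, [0, 0.0325, 0], [0, 0, 0]], [0.3, [0, 0.0325, 0], [0, 0, 0]], [0.3, [0.0362, 0, 0], [0, 0, 0]], [0.3, [0.0362, 0, 0], [0, 0, 0]], [0.3, [0.0362, 0, 0], [0, 0, 0]], [0.3, [0.0362, 0, 0], [0, 0, 0]], [0.3, [0.0362, 0, 0], [0, 0, 0]], [0.3, [0, 0, 0], [0, 0, 0]]]}}

```text
time: 17.22
eef_pos: [0.5702, 0.1803, 0.0892]
tcp_rot: [0.705, 0.709, 0.001, -0.0]
contact_force: [-0.7, -1.1, -0.4]
opening: 0.484
finger_force: 40.8
```

Request:
{"api": "move_arm", "payload": {"moves": [[0.3, [0, 0, 0.035], [0, 0, 0]], [0.3, [0, 0, 0.02], [0, 0, 0]], [0.3, [0, 0, 0.006], [0, 0, 0]], [0.3, [0, 0, 0.004], [0, 0, 0]], [0.3, [0, 0, 0], [0, 0, 0]], [0.8, [0, 0, 0], [0, 0, 0]], [0.8, [0, 0, 0], [0, 0, 0]], [0.8, [0, 0, 0], [0, 0, 0]], [0.8, [0, 0, -0.03], [0, 0, 0]], [0.8, [0, 0, -0.04], [0, 0, 0]]]}}

```text
time: 18.05
eef_pos: [0.5672, 0.1741, 0.0897]
tcp_rot: [0.707, 0.707, -0.004, -0.003]
contact_force: [0.6, 0.0, -0.7]
opening: 0.8
finger_force: 0.0
```

Request:
{"api": "move_arm", "payload": {"moves": [[0.8, [0, 0, -0.04], [0, 0, 0]], [0.8, [0, 0, -0.04], [0, 0, 0]], [0.8, [-0.04, 0, 0], [0, 0, 0]], [0.8, [-0.04, 0, 0], [0, 0, 0]], [0.8, [-0.04, 0, 0], [0, 0, 0]], [0.8, [-0.04, 0, 0], [0, 0, 0]], [0.8, [-0.04, 0, 0], [0, 0, 0]], [0.8, [0, 0, 0], [0, 0, 0]], [0.8, [0, 0, 0], [0, 0, 0]], [0.8, [0, 0, 0], [0, 0, 0]]]}}

```text
time: 18.88
eef_pos: [0.5706, -0.0252, 0.1735]
tcp_rot: [0.707, 0.707, 0.0, -0.0]
contact_force: [0.0, 0.2, -0.6]
opening: 0.795
finger_force: 0.0
```

Run:
```python
from h import *
t=read_camera('top');e=read_camera('scene')
cv2.imwrite('pics/f.png',cv2.hconcat([cv2.resize(t[130:330,140:540,::-1],(800,400))]))
cv2.imwrite('pics/f2.png',cv2.resize(e[170:370,130:530,::-1],(800,400)))
```

```text
(no output)
```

View pics/f.png

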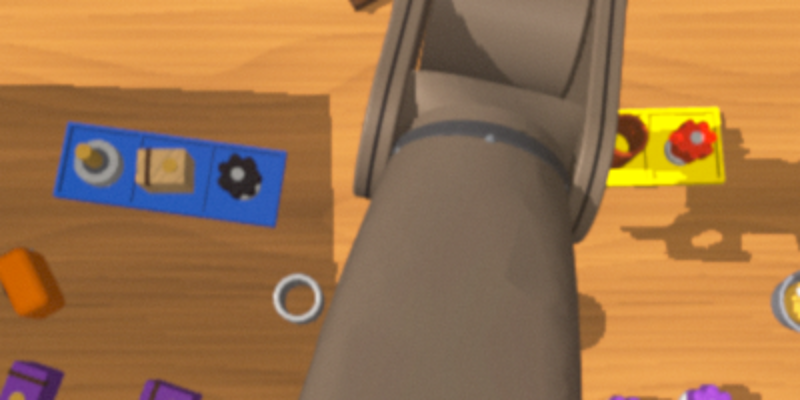

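View pics/f2.png

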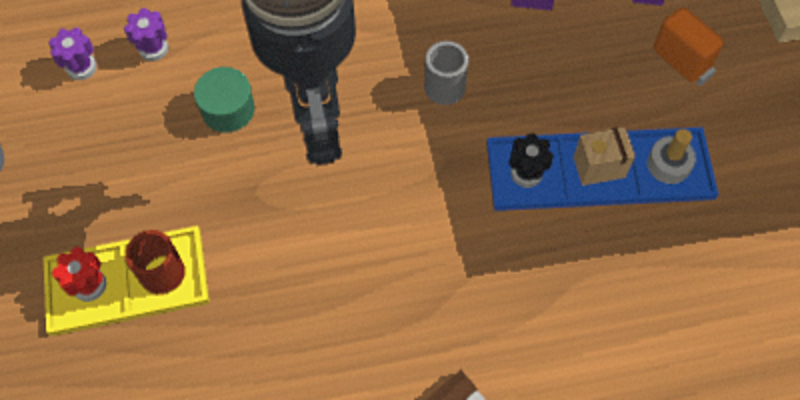

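All five parts look right in both views: black knob (530,160), block (603,155) and roller (675,155) in the blue tray, red knob (80,270) and sleeve (155,262) in the yellow. The grey sleeve and the tin are still standing. I'll check the placements numerically before handing in.

Run:
```python
from h import *
e=cam('scene');c=cam('top')
S=lambda u,v:(130+u/2,170+v/2);T=lambda u,v:(140+u/2,130+v/2)
print('sleeve rim',hit(e,S(152,247),.060)*1000,'bottom edge ctr approx',hit(e,S(163,275),.02)*1000,'want',606,-193)
print('red top',hit(e,S(74,265),.052)*1000,hit(c,T(695,138),.052)*1000,'want',608,-265)
print('black',hit(c,T(237,174),.052)*1000,'want 570 174; block',hit(c,T(164,170),.052)*1000,'want 580 245; wheel',hit(c,T(98,162),.026)*1000,'want 590 317')
print('worn',hit(c,T(298,298),.056)*1000,'was 452 113; tin',hit(e,S(224,87),.04)*1000,'was 434 -112')
```

```text
sleeve rim [[ 601.82201644 -190.07810201   60.        ]] bottom edge ctr approx [[ 613.9502446  -190.00301564   20.        ]] want 606 -193
red top [[ 602.04805167 -262.40567129   52.        ]] [[ 603.18721566 -262.31845829   52.        ]] want 608 -265
black [[569.26570292 172.38537363  52.        ]] want 570 174; block [[573.30304646 241.12544327  52.        ]] want 580 245; wheel [[587.40574511 311.68493762  26.        ]] want 590 317
worn [[451.99355952 113.36255275  56.        ]] was 452 113; tin [[ 432.21391304 -110.39033835   40.        ]] was 434 -112
```

Every part is within about 7 mm of its pocket centre. The worn sleeve and the tin haven't moved beyond measurement error.

```bash
python3 -c "
from plant import *
print(sign_off())"
```

```text
the job is handed in; nothing more can be done
None
```

I placed both kits and handed the job in after about 19 s of robot time: all five parts stand in their own pockets, each about 7 mm or less from centre by camera, and the worn sleeve and wax tin are where they were; the sign-off returned no verdict.

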